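# Show which key, which mallet, which pocket

## Task

Show the apprentice the next job by pointing straight down with the fingertips, in this order: first at the loose dark walnut bow-tie key, then at the head of the mallet, then at the empty bow-tie pocket in the oak slab. Each time keep the fingertips two or three centimetres above the middle of the thing for about two seconds, then rise well clear before moving on, so that you never dip over the pale maple key or the two keys already inlaid. Touch and move nothing at all, and finish still pointing at the empty pocket.

Things in the scene. Friction and masses are not known exactly. Their poses are not given: they have to be found in the camera images.
- walnut_key: the loose dark brown walnut key lying flat on the bench: bow-tie (butterfly) shape in plan, 80 mm long (its x axis), 40 mm wide at both ends, 16 mm wide at the waist in the middle, 12 mm thick. Origin: centre of its underside, on the bench top (z = 0)
- maple_key: a loose pale cream maple key lying flat on the bench, not the one to show: bow-tie (butterfly) shape in plan, 80 mm long (its x axis), 40 mm wide at both ends, 16 mm wide at the waist in the middle, 12 mm thick. Origin: centre of its underside
- mallet: mallet lying on the bench, with a dark steel head and tan rawhide faces. The head is a cylinder lying along the mallet's y axis, 110 mm long and 66 mm in diameter, its top 66 mm above the bench; the wooden handle (29 mm thick) runs 285 mm from it towards -x of the mallet. Origin: on the bench straight below the centre of the head
- chisel: chisel lying on the bench, to be left alone: wooden handle 30 mm thick towards its -x, steel blade 24 mm wide towards its +x, 260 mm long overall and 30 mm high. Origin: on the bench below the brass ferrule, about the middle of its length
- slab: fixed brown oak slab, 160 mm (x) by 400 mm (y) by 28 mm thick, lying on the bench, with a thin dark crack along its middle (y) and three bow-tie pockets across the crack, 120 mm apart in y. Two are filled with dark walnut keys, one is empty. Origin: centre of its underside; its top is at z = 28 mm
- pocket: the empty bow-tie pocket in the slab, bare oak inside (a little darker than the top, much paler than the walnut keys) with a thin dark pencil line round it: 82 mm long (x), 42 mm wide, 10 mm deep. Origin: centre of its mouth, level with the slab's top (z = 28 mm)
- inlay_a: dark walnut key already inlaid in the slab, 81 x 41 mm, fixed, standing 2 mm proud (top at z = 30 mm). Origin: centre of its underside on the pocket's floor (z = 18 mm)
- inlay_b: the other inlaid walnut key, the same as inlay_a

How it is judged:
By the outcome, as a careful person would: the job done as asked, in the order asked, and still so for the second after the job is handed in, with the robot touching nothing.
It also fails if it takes over 54 s, if anything falls off the work surface, if the arm or the gripper's body presses on something with over 40 N, if the wrist force passes 120 N, or if a joint passes its speed limit or range.

## Robot

A 6-joint arm with a two-finger parallel gripper is mounted at the origin on the work surface. World frame = base frame: x ahead of the robot, y to its left, z up, the work surface at z = 0. Lengths are in m, angles in rad, forces in N, time in s.
With the tool pointing down it reaches from about 0.35 to 0.775 m from the base axis. Payload 7.3 kg.
Tool frame: the origin (TCP) lies between the finger pads, 19 mm behind the fingertips; this is the grasp point; z points along the fingers, y is the line along which they close (so a half turn about z gives the same grasp; the last joint's range is limited). The gripper opens to 92 mm and grips with 3 to 60 N. Pads are 19 mm wide; open, the fingers measure 130 mm over their backs; the gripper's body (75 mm by 190 mm) begins 47 mm behind the grasp point.
Start: joints at [-1.407, 0.342, 1.524, -0, 1.275, -0.146], TCP at [0.16, -0.5, 0.246] pointing down, gripper open.
Joint ranges: [-2.53, 2.53], [-0.77, 2.02], [0.04, 2.7], [-1, 4.14], [0.28, 2.66], [-3.11, 3.11]. Speed limits (rad/s): [2.57, 2.57, 3.14, 3.14, 3.14, 3.14].

## Interface

Orientations are given as [roll, pitch, yaw] about the fixed x, y, z axes, in that order (R = Rz(yaw) Ry(pitch) Rx(roll)).
In Python, from cell import * gives the robot as it stands. The module is installed in compiled form; this text tells all that it offers.
- The arm moves only by the tool arm_command, never from a script. Its argument "series" is a list of rows, each an object of numbers: "x", "y", "z": the shift along the tool's x, y, z in mm; "rx", "ry", "rz": the turn, a rotation vector about the tool's x, y, z in degrees. A call has 1 to 20 rows; each row is the pose to reach, as a shift and turn from the pose commanded when the call began, along the tool's axes at that moment; what a row does not reach only later rows make up. A row lasts 1/10 s, in which the tool goes at most 50 mm and 8.59 degrees, less where a joint would pass 70% of its speed; a pose out of reach is approached as far as the arm can. A call with a gripper value outside its range is refused whole. "hand" is the finger opening in mm, from 0 to 91.8, set as the call begins (left out, the last holds). The fingers move at their own pace and stop on an object; "squeeze" is the grip in N (left out, the last holds). Time passes only in rows, so rows that repeat a pose let the fingers close. It gives the time, the measured TCP pose, the force, the opening and the grip force at its end, in the units of the state.
- observe(): the state, without advancing time (a new reading comes with each control period).
- read_camera(name): name is "side" or "top" or "wrist"; returns a dict with "pixels" (400x640x3 uint8, blue, green, red), "K" (3x3 intrinsics, pixels), "k1" (the pictures are not rectified: a ray, as slopes to the right and down, at radius r is drawn at 1 + k1 r^2 times it, then the intrinsics apply), "rvec" (rotation vector, rad) and "tvec" (3), from world to camera coordinates, as OpenCV has them. Camera axes: x right, y down, z forward; pixel columns grow to the right and rows downward; lengths in m; the calibration is good to about 2 mm. A picture is of the moment at which its call begins. There is no depth.
- hand_in(): hands the job in; it is judged then, once.
Trained networks look in a picture, given as the dict that the camera call returned (one of the last four; its "shot" number tells which), for a name from the list of things; names that differ only in an ending like _2 or _b are one class to them, and where a whole thing is asked for, a point or a joint stands for the part that bears it (a point fixed in the world has none). Each returns a list of dicts, best first, with "confidence" (0 to 1); they miss things now and then, are a little off and sometimes report something else, mostly with a low value. They report only what shows in the picture. A call takes as long as a camera call.
- boxes_of(picture, query): "point" ([x, y, z] in m, in world coordinates, good to about 4 mm: the middle of the surface that is visible of it).
- trace(picture, query): "pixels" (400x640 bool, what is visible of it).
- mark_of(picture, query): "point" ([x, y, z] in m, in world coordinates, good to about 4 mm: a listed point, or the origin of a listed thing).
The state is a dict: "time": time; "qpos": joint angles; "qvel": joint speeds; "joint_efforts": joint torques, N m; "tool_pos": TCP position; "tool_rot": TCP orientation; "contact_force": force on the tool from outside, world axes, zero at the start; "torque": the same for the moment, N m; "opening": finger opening in m; "grip_force": force on a finger pad.
Only numpy, scipy, OpenCV 4.12 (cv2) and the standard library are available. Lean on these libraries where they do the work, as an engineer would, in place of code of your own. Each camera call takes 0.05 s, during which the arm holds its last target. There are 200 camera calls.

## Working session

There is one attempt and no reset: what is moved stays moved. The work goes in short steps, Python scripts to look and compute and a tool call to move; the robot and the scene stay as the last step left them, time stands still between calls to the robot, and variables do not carry over. Pictures are saved under pics/ and viewed, at most 10 in all, crops included, and the job is handed in when it is done.

Besides the shell and the picture viewer there is one more tool, called after "Request:" in YAML: its name, and indented under it one key for each argument. arm_command: Moves the arm, as the interface text tells. Its arguments: {"type":"object","properties":{"series":{"type":"array"},"hand":{"type":"number"},"squeeze":{"type":"number"}},"required":["series"]}

```bash
mkdir -p pics
python3 - <<'E'
from cell import *
import cv2,numpy as np
s=observe();print(s['time'],s['tool_pos'],s['tool_rot'],s['opening'])
for c in ['top','side']:
    p=read_camera(c);cv2.imwrite(f'pics/{c}0.png',p['pixels'])
    for q in ['walnut_key','maple_key','mallet','chisel','slab','pocket','inlay_a']:
        for f in (mark_of,boxes_of):
            print(c,q,f.__name__,[(np.round(d['point'],3).tolist(),round(d['confidence'],2)) for d in f(p,q)][:4])
print(observe()['time'])
E
```

```text
0.0 [ 0.16000978 -0.49963685  0.24484872] [-3.14010633e+00 -2.25185204e-04  3.09784691e-01] 0.09197814109139536
top walnut_key call []
top walnut_key call [([0.454, -0.078, 0.01], 0.91)]
top maple_key call [([0.46, 0.085, 0.001], 0.72)]
top maple_key call [([0.46, 0.085, 0.013], 0.96)]
top mallet call [([0.425, 0.257, -0.003], 0.95)]
top mallet call [([0.395, 0.252, 0.038], 0.66)]
top chisel call [([0.445, -0.294, 0.002], 0.73)]
top chisel call [([0.416, -0.293, 0.024], 0.55)]
top slab call [([0.617, 0.061, 0.019], 0.35)]
top slab call [([0.613, 0.066, 0.029], 0.89), ([0.603, 0.185, 0.029], 0.6), ([0.456, -0.077, 0.009], 0.18)]
top pocket call [([0.623, -0.056, 0.027], 0.61)]
top pocket call [([0.625, -0.054, 0.016], 0.75)]
top inlay_a call [([0.602, 0.18, 0.015], 0.8)]
top inlay_a call [([0.605, 0.179, 0.028], 0.67), ([0.616, 0.059, 0.035], 0.59)]
side walnut_key call [([0.453, -0.083, 0.0], 0.56)]
side walnut_key call [([0.457, -0.077, 0.011], 0.91)]
side maple_key call [([0.632, -0.06, 0.029], 0.75), ([0.458, 0.092, 0.002], 0.66)]
side maple_key call [([0.459, 0.095, 0.016], 0.95)]
side mallet call [([0.425, 0.256, -0.001], 0.86)]
side mallet call [([0.4, 0.267, 0.04], 0.86)]
side chisel call [([0.446, -0.293, -0.002], 0.96)]
side chisel call [([0.404, -0.287, 0.019], 0.85)]
side slab call [([0.61, 0.06, 0.0], 0.94), ([0.443, -0.293, 0.001], 0.56), ([0.614, 0.059, 0.014], 0.49)]
side slab call [([0.608, 0.122, 0.031], 0.75)]
side pocket call [([0.633, -0.061, 0.03], 0.54)]
side pocket call [([0.631, -0.065, 0.02], 0.63)]
side inlay_a call [([0.616, 0.058, 0.016], 0.94), ([0.609, 0.183, 0.02], 0.58)]
side inlay_a call [([0.617, 0.058, 0.027], 0.95), ([0.601, 0.185, 0.028], 0.6)]
1.5
```

View pics/top0.png

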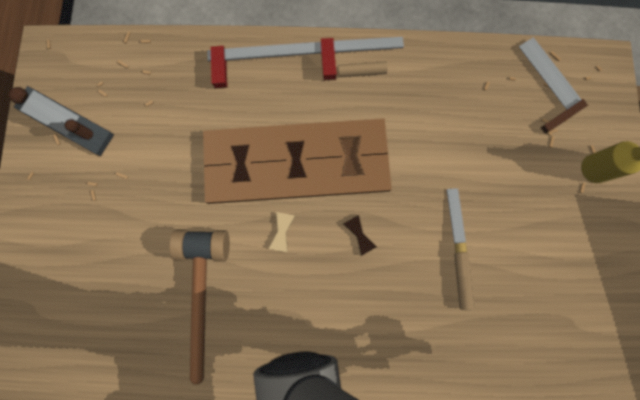

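View pics/side0.png

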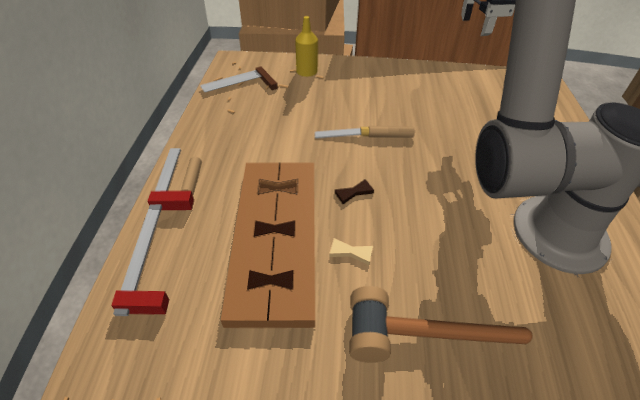

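The top picture shows the walnut key at (360,235), the maple key at (281,232), the mallet head at (199,245) and the empty pocket at (351,155). The side picture shows the walnut key at (354,191), the pocket at (278,186) and the head at (370,323). I'll refine these by triangulating the masks from both views.

```bash
cat > h.py <<'E'
from cell import *
import cv2,numpy as np
from scipy.spatial.transform import Rotation as Ro
def ray(p,uv):
    K=np.array(p['K']);d=(np.array(uv,float)-K[:2,2])/[K[0,0],K[1,1]];u=d.copy()
    for _ in range(20): u=d/(1+p['k1']*(u@u))
    R=cv2.Rodrigues(np.array(p['rvec'],float))[0]
    v=R.T@np.r_[u,1];return -R.T@np.ravel(p['tvec']),v/np.linalg.norm(v)
def atz(p,uv,z):
    c,v=ray(p,uv);return c+v*(z-c[2])/v[2]
def tri(rs):
    A=[np.eye(3)-np.outer(v,v) for c,v in rs];return np.linalg.solve(sum(A),sum(a@c for a,(c,v) in zip(A,rs)))
def shift(t):
    s=observe();return np.round(1000*Ro.from_euler('xyz',s['tool_rot']).inv().apply(np.array(t)-s['tool_pos'])),np.round(s['tool_pos'],4),np.round(s['tool_rot'],4),s['time']
E
python3 - <<'E'
from h import *
P=[read_camera(c) for c in('top','side')]
for q,z in [('walnut_key',.010),('pocket',.024),('inlay_a',.029),('maple_key',.01)]:
    C=[]
    for p in P:
        t=trace(p,q)
        if not t: print(q,'none');continue
        b=t[0]
        r=cv2.minAreaRect(np.argwhere(b['pixels'])[:,::-1].astype(np.float32))[0]
        C.append(ray(p,r));print(q,round(b['confidence'],2),np.round(r),b['pixels'].sum(),np.round(atz(p,r,z),4))
    if len(C)==2:print(' tri',np.round(tri(C),4))
# mallet head by hand: top silhouette centre at axis height, side centre
print('head',np.round(tri([ray(P[0],(199.5,245)),ray(P[1],(370,323))]),4),np.round(atz(P[0],(199.5,245),.04),4))
for t in [(.455,-.079,.246),(.425,.257,.246),(.627,-.058,.246)]:print(shift(t))
E
```

```text
walnut_key 0.74 [359. 234.] 458 [ 0.4575 -0.0787  0.01  ]
walnut_key 0.67 [354. 191.] 464 [ 0.4587 -0.0745  0.01  ]
 tri [ 0.4581 -0.0792  0.0052]
pocket none
pocket 0.71 [277. 188.] 257 [ 0.6282 -0.0541  0.024 ]
inlay_a 0.76 [240. 162.] 517 [0.6045 0.1822 0.029 ]
inlay_a 0.71 [270. 280.] 708 [0.6041 0.1833 0.029 ]
 tri [0.6046 0.1824 0.0277]
maple_key 0.59 [282. 231.] 522 [0.4598 0.0877 0.01  ]
maple_key 0.64 [350. 251.] 566 [0.4617 0.093  0.01  ]
 tri [0.4608 0.0882 0.0034]
head [0.4254 0.2564 0.034 ] [0.4251 0.2547 0.04  ]
(array([ 409., -311.,   -0.]), array([ 0.1601, -0.5   ,  0.2456]), array([3.1415, 0.    , 0.3098]), 2.0)
(array([ 483., -640.,   -1.]), array([ 0.1601, -0.5   ,  0.2456]), array([3.1415, 0.    , 0.3098]), 2.0)
(array([ 579., -279.,   -0.]), array([ 0.1601, -0.5   ,  0.2456]), array([3.1415, 0.    , 0.3098]), 2.0)
```

Request:
arm_command:
  hand: 0
  series:
    - {"x": 15,"y": -11}
    - {"x": 40,"y": -30}
    - {"x": 75,"y": -57}
    - {"x": 110,"y": -83}
    - {"x": 145,"y": -110}
    - {"x": 180,"y": -136}
    - {"x": 215,"y": -163}
    - {"x": 250,"y": -189}
    - {"x": 285,"y": -216}
    - {"x": 320,"y": -242}
    - {"x": 352,"y": -267}
    - {"x": 380,"y": -288}
    - {"x": 400,"y": -303}
    - {"x": 411,"y": -311}
    - {"x": 411,"y": -311}
    - {"x": 411,"y": -311}
    - {"x": 411,"y": -311}
    - {"x": 411,"y": -311}

```text
invalid input
```

Run:
```python
from h import *
o=observe();print(o['opening'],o['contact_force'])
p=read_camera('wrist');cv2.imwrite('pics/w1.png',p['pixels'])
for q in ['walnut_key','pocket','maple_key']:
    for t in trace(p,q)[:2]:
        r=cv2.minAreaRect(np.argwhere(t['pixels'])[:,::-1].astype(np.float32))[0]
        print(q,round(t['confidence'],2),np.round(r),np.round(atz(p,r,.028 if q=='pocket' else .012),4))
print(shift((.4565,-.0785,.056)))
```

```text
0.09157336906254979 [-0.45603305  0.27854007 -0.49044845]
(array([ 411., -311.,  189.]), array([ 0.1601, -0.5   ,  0.2455]), array([3.1415, 0.    , 0.3098]), 2.2)
```

View pics/w1.png

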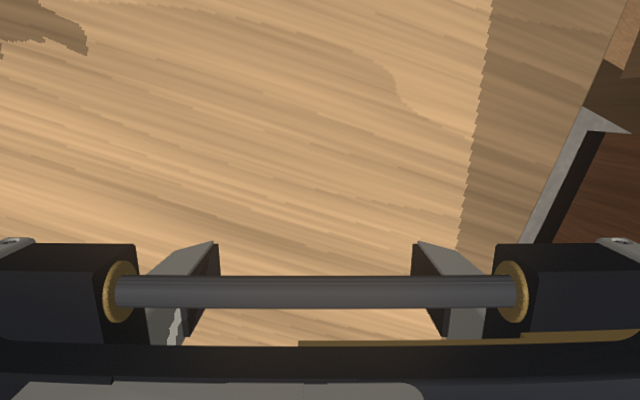

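The call was refused, so the wrist picture shows only bare bench and the open fingers at the start pose. I'll retry with all six numbers in each row.

Request:
arm_command:
  hand: 0
  series:
    - {"x": 15,"y": -11,"z": 0,"rx": 0,"ry": 0,"rz": 0}
    - {"x": 40,"y": -30,"z": 0,"rx": 0,"ry": 0,"rz": 0}
    - {"x": 75,"y": -57,"z": 0,"rx": 0,"ry": 0,"rz": 0}
    - {"x": 110,"y": -83,"z": 0,"rx": 0,"ry": 0,"rz": 0}
    - {"x": 145,"y": -110,"z": 0,"rx": 0,"ry": 0,"rz": 0}
    - {"x": 180,"y": -136,"z": 0,"rx": 0,"ry": 0,"rz": 0}
    - {"x": 215,"y": -163,"z": 0,"rx": 0,"ry": 0,"rz": 0}
    - {"x": 250,"y": -189,"z": 0,"rx": 0,"ry": 0,"rz": 0}
    - {"x": 285,"y": -216,"z": 0,"rx": 0,"ry": 0,"rz": 0}
    - {"x": 320,"y": -242,"z": 0,"rx": 0,"ry": 0,"rz": 0}
    - {"x": 352,"y": -267,"z": 0,"rx": 0,"ry": 0,"rz": 0}
    - {"x": 380,"y": -288,"z": 0,"rx": 0,"ry": 0,"rz": 0}
    - {"x": 400,"y": -303,"z": 0,"rx": 0,"ry": 0,"rz": 0}
    - {"x": 411,"y": -311,"z": 0,"rx": 0,"ry": 0,"rz": 0}
    - {"x": 411,"y": -311,"z": 0,"rx": 0,"ry": 0,"rz": 0}
    - {"x": 411,"y": -311,"z": 0,"rx": 0,"ry": 0,"rz": 0}
    - {"x": 411,"y": -311,"z": 0,"rx": 0,"ry": 0,"rz": 0}

```text
time: 3.9
tool_pos: [0.4561, -0.0793, 0.2455]
tool_rot: [3.141, 0.0, 0.309]
contact_force: [-0.5, 0.2, 0.7]
opening: 0.0005
grip_force: 0.0
```

Run:
```python
from h import *
p=read_camera('wrist');cv2.imwrite('pics/w2.png',p['pixels'])
for q in ['walnut_key','pocket','maple_key']:
    for t in trace(p,q)[:2]:
        r=cv2.minAreaRect(np.argwhere(t['pixels'])[:,::-1].astype(np.float32))[0]
        print(q,round(t['confidence'],2),np.round(r),np.round(atz(p,r,.028 if q=='pocket' else .012),4))
print(shift((.4565,-.0785,.056)))
```

```text
walnut_key 0.97 [316. 178.] [ 0.4584 -0.081   0.012 ]
pocket 0.95 [340.  27.] [ 0.6022 -0.0581  0.028 ]
maple_key 0.55 [163. 127.] [0.4616 0.0856 0.012 ]
(array([  0.,  -1., 190.]), array([ 0.4564, -0.0792,  0.2456]), array([3.1414, 0.    , 0.3083]), 4.1)
```

View pics/w2.png

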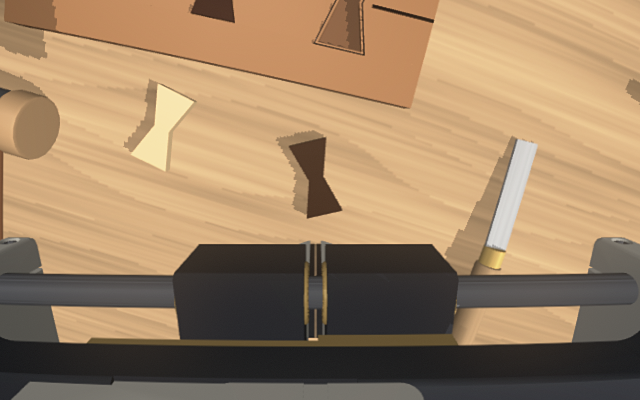

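The wrist view shows the walnut key's waist at (316,177). The maple key at (163,127) and the chisel are well to either side. Next I descend and hold.

Request:
arm_command:
  series:
    - {"x": 1,"y": 0,"z": 15,"rx": 0,"ry": 0,"rz": 0}
    - {"x": 1,"y": 0,"z": 45,"rx": 0,"ry": 0,"rz": 0}
    - {"x": 1,"y": 0,"z": 80,"rx": 0,"ry": 0,"rz": 0}
    - {"x": 1,"y": 0,"z": 115,"rx": 0,"ry": 0,"rz": 0}
    - {"x": 1,"y": 0,"z": 145,"rx": 0,"ry": 0,"rz": 0}
    - {"x": 1,"y": 0,"z": 170,"rx": 0,"ry": 0,"rz": 0}
    - {"x": 1,"y": 0,"z": 184,"rx": 0,"ry": 0,"rz": 0}
    - {"x": 1,"y": 0,"z": 190,"rx": 0,"ry": 0,"rz": 0}
    - {"x": 1,"y": 0,"z": 190,"rx": 0,"ry": 0,"rz": 0}
    - {"x": 1,"y": 0,"z": 190,"rx": 0,"ry": 0,"rz": 0}
    - {"x": 1,"y": 0,"z": 190,"rx": 0,"ry": 0,"rz": 0}

```text
time: 5.2
tool_pos: [0.4582, -0.0785, 0.0564]
tool_rot: [3.14, -0.002, 0.31]
contact_force: [-0.6, -0.3, -0.0]
opening: 0.0005
grip_force: 0.0
```

Run:
```python
from h import *
p=read_camera('side');cv2.imwrite('pics/s3.png',cv2.resize(p['pixels'][120:270,250:450],(800,600)))
print(shift((.4255,.2565,.246)),observe()['contact_force'])
```

```text
(array([  71., -329., -190.]), array([ 0.4582, -0.0785,  0.0564]), array([ 3.1404e+00, -1.5000e-03,  3.0970e-01]), 5.25) [-0.32895229 -0.64316913  0.40056513]
```

View pics/s3.png

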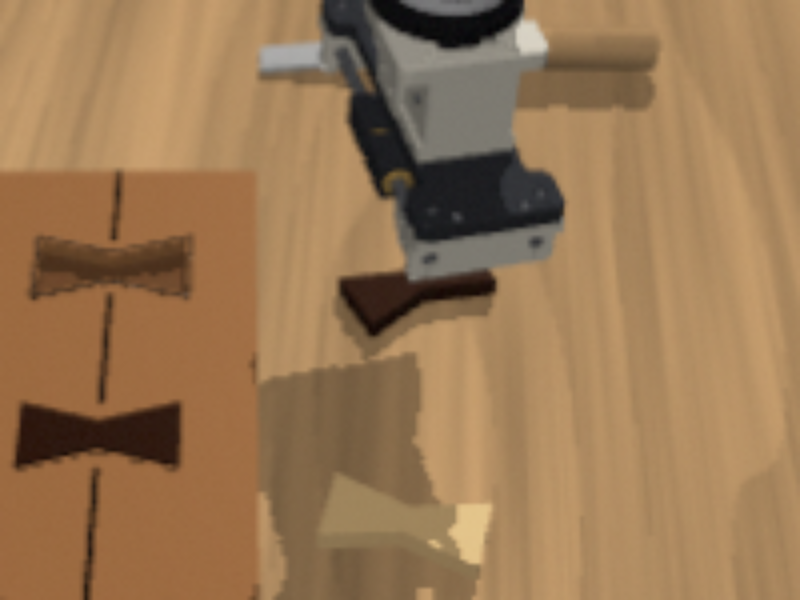

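The side crop shows the gripper above the walnut key's middle, with a gap below it and the key unmoved. I'll finish the hold, rise, and cross to above the mallet head.

Request:
arm_command:
  series:
    - {"x": 0,"y": 0,"z": 0,"rx": 0,"ry": 0,"rz": 0}
    - {"x": 0,"y": 0,"z": 0,"rx": 0,"ry": 0,"rz": 0}
    - {"x": 0,"y": 0,"z": 0,"rx": 0,"ry": 0,"rz": 0}
    - {"x": 0,"y": 0,"z": 0,"rx": 0,"ry": 0,"rz": 0}
    - {"x": 0,"y": 0,"z": 0,"rx": 0,"ry": 0,"rz": 0}
    - {"x": 0,"y": 0,"z": 0,"rx": 0,"ry": 0,"rz": 0}
    - {"x": 0,"y": 0,"z": 0,"rx": 0,"ry": 0,"rz": 0}
    - {"x": 0,"y": 0,"z": 0,"rx": 0,"ry": 0,"rz": 0}
    - {"x": 0,"y": 0,"z": 0,"rx": 0,"ry": 0,"rz": 0}
    - {"x": 0,"y": 0,"z": 0,"rx": 0,"ry": 0,"rz": 0}
    - {"x": 0,"y": 0,"z": 0,"rx": 0,"ry": 0,"rz": 0}
    - {"x": 0,"y": 0,"z": 0,"rx": 0,"ry": 0,"rz": 0}
    - {"x": 0,"y": 0,"z": 0,"rx": 0,"ry": 0,"rz": 0}
    - {"x": 0,"y": 0,"z": 0,"rx": 0,"ry": 0,"rz": 0}
    - {"x": 0,"y": 0,"z": 0,"rx": 0,"ry": 0,"rz": 0}
    - {"x": 0,"y": 0,"z": 0,"rx": 0,"ry": 0,"rz": 0}
    - {"x": 0,"y": 0,"z": 0,"rx": 0,"ry": 0,"rz": 0}
    - {"x": 0,"y": 0,"z": 0,"rx": 0,"ry": 0,"rz": 0}
    - {"x": 0,"y": 0,"z": 0,"rx": 0,"ry": 0,"rz": 0}
    - {"x": 0,"y": 0,"z": 0,"rx": 0,"ry": 0,"rz": 0}

```text
time: 7.25
tool_pos: [0.4577, -0.0782, 0.0555]
tool_rot: [3.141, -0.0, 0.31]
contact_force: [-0.2, -0.6, 0.3]
opening: 0.0002
grip_force: 0.0
```

Request:
arm_command:
  series:
    - {"x": 0,"y": 0,"z": -15,"rx": 0,"ry": 0,"rz": 0}
    - {"x": 0,"y": 0,"z": -50,"rx": 0,"ry": 0,"rz": 0}
    - {"x": 0,"y": 0,"z": -90,"rx": 0,"ry": 0,"rz": 0}
    - {"x": 0,"y": 0,"z": -130,"rx": 0,"ry": 0,"rz": 0}
    - {"x": 0,"y": 0,"z": -165,"rx": 0,"ry": 0,"rz": 0}
    - {"x": 0,"y": 0,"z": -185,"rx": 0,"ry": 0,"rz": 0}
    - {"x": 0,"y": 0,"z": -190,"rx": 0,"ry": 0,"rz": 0}
    - {"x": 4,"y": -20,"z": -190,"rx": 0,"ry": 0,"rz": 0}
    - {"x": 12,"y": -55,"z": -190,"rx": 0,"ry": 0,"rz": 0}
    - {"x": 20,"y": -95,"z": -190,"rx": 0,"ry": 0,"rz": 0}
    - {"x": 29,"y": -135,"z": -190,"rx": 0,"ry": 0,"rz": 0}
    - {"x": 38,"y": -175,"z": -190,"rx": 0,"ry": 0,"rz": 0}
    - {"x": 46,"y": -215,"z": -190,"rx": 0,"ry": 0,"rz": 0}
    - {"x": 55,"y": -255,"z": -190,"rx": 0,"ry": 0,"rz": 0}
    - {"x": 63,"y": -290,"z": -190,"rx": 0,"ry": 0,"rz": 0}
    - {"x": 68,"y": -315,"z": -190,"rx": 0,"ry": 0,"rz": 0}
    - {"x": 71,"y": -329,"z": -190,"rx": 0,"ry": 0,"rz": 0}
    - {"x": 71,"y": -329,"z": -190,"rx": 0,"ry": 0,"rz": 0}
    - {"x": 71,"y": -329,"z": -190,"rx": 0,"ry": 0,"rz": 0}

```text
time: 9.15
tool_pos: [0.4249, 0.256, 0.2448]
tool_rot: [3.141, 0.001, 0.31]
contact_force: [0.4, -0.0, 0.3]
opening: 0.0011
grip_force: 0.0
```

Run:
```python
from h import *
p=read_camera('wrist');cv2.imwrite('pics/w4.png',p['pixels'])
for f in (mark_of,boxes_of): print([(np.round(d['point'],3),round(d['confidence'],2)) for d in f(p,'mallet')])
K=np.array(p['K']);h=np.array([[.4255,.2565,.066]])
R=cv2.Rodrigues(np.array(p['rvec'],float))[0];c=R@h[0]+np.ravel(p['tvec']);u=c[:2]/c[2];print(u*(1+p['k1']*(u@u))*[K[0,0],K[1,1]]+K[:2,2])
print(shift((.4255,.2565,.110)))
```

```text
[(array([ 0.424,  0.253, -0.   ]), 0.79)]
[(array([0.426, 0.254, 0.057]), 0.89)]
[312.94885921 189.27579076]
(array([  1.,  -1., 135.]), array([0.4252, 0.2556, 0.2454]), array([3.1412e+00, 3.0000e-04, 3.0820e-01]), 9.3)
```

View pics/w4.png

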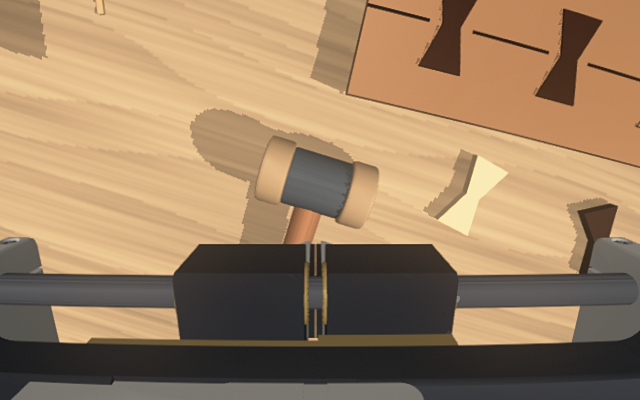

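The wrist view shows the mallet head centred at about (317,183), within a few millimetres of the predicted (313,189). I descend straight down and hold for 2.2 s.

Request:
arm_command:
  series:
    - {"x": 1,"y": 0,"z": 15,"rx": 0,"ry": 0,"rz": 0}
    - {"x": 1,"y": 0,"z": 45,"rx": 0,"ry": 0,"rz": 0}
    - {"x": 1,"y": 0,"z": 80,"rx": 0,"ry": 0,"rz": 0}
    - {"x": 1,"y": 0,"z": 110,"rx": 0,"ry": 0,"rz": 0}
    - {"x": 1,"y": 0,"z": 128,"rx": 0,"ry": 0,"rz": 0}
    - {"x": 1,"y": 0,"z": 135,"rx": 0,"ry": 0,"rz": 0}
    - {"x": 1,"y": 0,"z": 135,"rx": 0,"ry": 0,"rz": 0}
    - {"x": 1,"y": 0,"z": 135,"rx": 0,"ry": 0,"rz": 0}
    - {"x": 1,"y": 0,"z": 135,"rx": 0,"ry": 0,"rz": 0}

```text
time: 10.2
tool_pos: [0.4267, 0.2572, 0.1117]
tool_rot: [-3.142, -0.002, 0.31]
contact_force: [0.6, -0.2, -0.8]
opening: 0.0006
grip_force: 0.0
```

Request:
arm_command:
  series:
    - {"x": 0,"y": 0,"z": 0,"rx": 0,"ry": 0,"rz": 0}
    - {"x": 0,"y": 0,"z": 0,"rx": 0,"ry": 0,"rz": 0}
    - {"x": 0,"y": 0,"z": 0,"rx": 0,"ry": 0,"rz": 0}
    - {"x": 0,"y": 0,"z": 0,"rx": 0,"ry": 0,"rz": 0}
    - {"x": 0,"y": 0,"z": 0,"rx": 0,"ry": 0,"rz": 0}
    - {"x": 0,"y": 0,"z": 0,"rx": 0,"ry": 0,"rz": 0}
    - {"x": 0,"y": 0,"z": 0,"rx": 0,"ry": 0,"rz": 0}
    - {"x": 0,"y": 0,"z": 0,"rx": 0,"ry": 0,"rz": 0}
    - {"x": 0,"y": 0,"z": 0,"rx": 0,"ry": 0,"rz": 0}
    - {"x": 0,"y": 0,"z": 0,"rx": 0,"ry": 0,"rz": 0}
    - {"x": 0,"y": 0,"z": 0,"rx": 0,"ry": 0,"rz": 0}
    - {"x": 0,"y": 0,"z": 0,"rx": 0,"ry": 0,"rz": 0}
    - {"x": 0,"y": 0,"z": 0,"rx": 0,"ry": 0,"rz": 0}
    - {"x": 0,"y": 0,"z": 0,"rx": 0,"ry": 0,"rz": 0}
    - {"x": 0,"y": 0,"z": 0,"rx": 0,"ry": 0,"rz": 0}
    - {"x": 0,"y": 0,"z": 0,"rx": 0,"ry": 0,"rz": 0}
    - {"x": 0,"y": 0,"z": 0,"rx": 0,"ry": 0,"rz": 0}
    - {"x": 0,"y": 0,"z": 0,"rx": 0,"ry": 0,"rz": 0}
    - {"x": 0,"y": 0,"z": 0,"rx": 0,"ry": 0,"rz": 0}
    - {"x": 0,"y": 0,"z": 0,"rx": 0,"ry": 0,"rz": 0}

```text
time: 12.2
tool_pos: [0.4259, 0.257, 0.1105]
tool_rot: [3.141, 0.0, 0.31]
contact_force: [-0.7, 0.7, 1.3]
opening: 0.0004
grip_force: 0.0
```

Run:
```python
from h import *
print(shift((.627,-.057,.246)),observe()['contact_force'])
```

```text
(array([  96.,  360., -135.]), array([0.4259, 0.257 , 0.1105]), array([3.1415e+00, 1.0000e-04, 3.0980e-01]), 12.2) [-0.72732703  0.65418236  1.329222  ]
```

Request:
arm_command:
  series:
    - {"x": 0,"y": 0,"z": -15,"rx": 0,"ry": 0,"rz": 0}
    - {"x": 0,"y": 0,"z": -50,"rx": 0,"ry": 0,"rz": 0}
    - {"x": 0,"y": 0,"z": -90,"rx": 0,"ry": 0,"rz": 0}
    - {"x": 0,"y": 0,"z": -120,"rx": 0,"ry": 0,"rz": 0}
    - {"x": 0,"y": 0,"z": -135,"rx": 0,"ry": 0,"rz": 0}
    - {"x": 5,"y": 20,"z": -135,"rx": 0,"ry": 0,"rz": 0}
    - {"x": 15,"y": 55,"z": -135,"rx": 0,"ry": 0,"rz": 0}
    - {"x": 25,"y": 95,"z": -135,"rx": 0,"ry": 0,"rz": 0}
    - {"x": 36,"y": 135,"z": -135,"rx": 0,"ry": 0,"rz": 0}
    - {"x": 47,"y": 175,"z": -135,"rx": 0,"ry": 0,"rz": 0}
    - {"x": 57,"y": 215,"z": -135,"rx": 0,"ry": 0,"rz": 0}
    - {"x": 68,"y": 255,"z": -135,"rx": 0,"ry": 0,"rz": 0}
    - {"x": 79,"y": 295,"z": -135,"rx": 0,"ry": 0,"rz": 0}
    - {"x": 88,"y": 330,"z": -135,"rx": 0,"ry": 0,"rz": 0}
    - {"x": 94,"y": 352,"z": -135,"rx": 0,"ry": 0,"rz": 0}
    - {"x": 96,"y": 360,"z": -135,"rx": 0,"ry": 0,"rz": 0}
    - {"x": 96,"y": 360,"z": -135,"rx": 0,"ry": 0,"rz": 0}
    - {"x": 96,"y": 360,"z": -135,"rx": 0,"ry": 0,"rz": 0}

```text
time: 14.0
tool_pos: [0.6266, -0.0555, 0.2454]
tool_rot: [-3.141, 0.0, 0.31]
contact_force: [-0.8, 1.0, -0.2]
opening: 0.0005
grip_force: 0.0
```

Run:
```python
from h import *
p=read_camera('wrist');cv2.imwrite('pics/w5.png',p['pixels'])
print([(np.round(d['point'],3),round(d['confidence'],2)) for d in mark_of(p,'pocket')])
for t in trace(p,'pocket')[:2]:
    r=cv2.minAreaRect(np.argwhere(t['pixels'])[:,::-1].astype(np.float32))[0]
    print(round(t['confidence'],2),np.round(r),np.round(atz(p,r,.028),4))
print(shift((.627,-.057,.072)))
```

```text
[(array([ 0.624, -0.06 ,  0.024]), 0.91)]
0.69 [468. 326.] [ 0.5209 -0.2767  0.028 ]
0.68 [319. 180.] [ 0.6303 -0.0594  0.028 ]
(array([ -0.,   2., 174.]), array([ 0.6267, -0.0552,  0.2459]), array([-3.1415e+00, -2.0000e-04,  3.1130e-01]), 14.15)
```

View pics/w5.png

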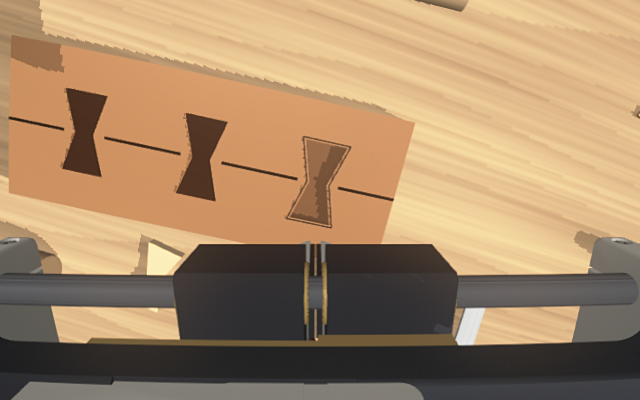

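The wrist view shows the empty pocket centred at about (318,182), which is roughly (0.629, −0.058). The two inlays are off to the left. I descend there and hold.

Request:
arm_command:
  series:
    - {"x": 0,"y": 2,"z": 15,"rx": 0,"ry": 0,"rz": 0}
    - {"x": 0,"y": 3,"z": 45,"rx": 0,"ry": 0,"rz": 0}
    - {"x": 0,"y": 3,"z": 80,"rx": 0,"ry": 0,"rz": 0}
    - {"x": 0,"y": 3,"z": 115,"rx": 0,"ry": 0,"rz": 0}
    - {"x": 0,"y": 3,"z": 145,"rx": 0,"ry": 0,"rz": 0}
    - {"x": 0,"y": 3,"z": 165,"rx": 0,"ry": 0,"rz": 0}
    - {"x": 0,"y": 3,"z": 174,"rx": 0,"ry": 0,"rz": 0}
    - {"x": 0,"y": 3,"z": 174,"rx": 0,"ry": 0,"rz": 0}
    - {"x": 0,"y": 3,"z": 174,"rx": 0,"ry": 0,"rz": 0}
    - {"x": 0,"y": 3,"z": 174,"rx": 0,"ry": 0,"rz": 0}

```text
time: 15.15
tool_pos: [0.6289, -0.0594, 0.0732]
tool_rot: [3.14, -0.002, 0.31]
contact_force: [0.3, 0.6, -0.2]
opening: 0.0006
grip_force: 0.0
```

Request:
arm_command:
  series:
    - {"x": 0,"y": 0,"z": 0,"rx": 0,"ry": 0,"rz": 0}
    - {"x": 0,"y": 0,"z": 0,"rx": 0,"ry": 0,"rz": 0}
    - {"x": 0,"y": 0,"z": 0,"rx": 0,"ry": 0,"rz": 0}
    - {"x": 0,"y": 0,"z": 0,"rx": 0,"ry": 0,"rz": 0}
    - {"x": 0,"y": 0,"z": 0,"rx": 0,"ry": 0,"rz": 0}
    - {"x": 0,"y": 0,"z": 0,"rx": 0,"ry": 0,"rz": 0}
    - {"x": 0,"y": 0,"z": 0,"rx": 0,"ry": 0,"rz": 0}
    - {"x": 0,"y": 0,"z": 0,"rx": 0,"ry": 0,"rz": 0}
    - {"x": 0,"y": 0,"z": 0,"rx": 0,"ry": 0,"rz": 0}
    - {"x": 0,"y": 0,"z": 0,"rx": 0,"ry": 0,"rz": 0}
    - {"x": 0,"y": 0,"z": 0,"rx": 0,"ry": 0,"rz": 0}
    - {"x": 0,"y": 0,"z": 0,"rx": 0,"ry": 0,"rz": 0}
    - {"x": 0,"y": 0,"z": 0,"rx": 0,"ry": 0,"rz": 0}
    - {"x": 0,"y": 0,"z": 0,"rx": 0,"ry": 0,"rz": 0}
    - {"x": 0,"y": 0,"z": 0,"rx": 0,"ry": 0,"rz": 0}
    - {"x": 0,"y": 0,"z": 0,"rx": 0,"ry": 0,"rz": 0}
    - {"x": 0,"y": 0,"z": 0,"rx": 0,"ry": 0,"rz": 0}
    - {"x": 0,"y": 0,"z": 0,"rx": 0,"ry": 0,"rz": 0}
    - {"x": 0,"y": 0,"z": 0,"rx": 0,"ry": 0,"rz": 0}
    - {"x": 0,"y": 0,"z": 0,"rx": 0,"ry": 0,"rz": 0}

```text
time: 17.15
tool_pos: [0.628, -0.0594, 0.0715]
tool_rot: [3.141, -0.0, 0.31]
contact_force: [0.0, -0.0, -0.8]
opening: 0.0005
grip_force: 0.0
```

Run:
```python
from h import *
p=read_camera('side');cv2.imwrite('pics/s6.png',p['pixels'])
print(shift((.628,-.058,.072)))
```

```text
(array([ 0., -1., -0.]), array([ 0.628 , -0.0594,  0.0715]), array([3.1415, 0.    , 0.3098]), 17.2)
```

View pics/s6.png

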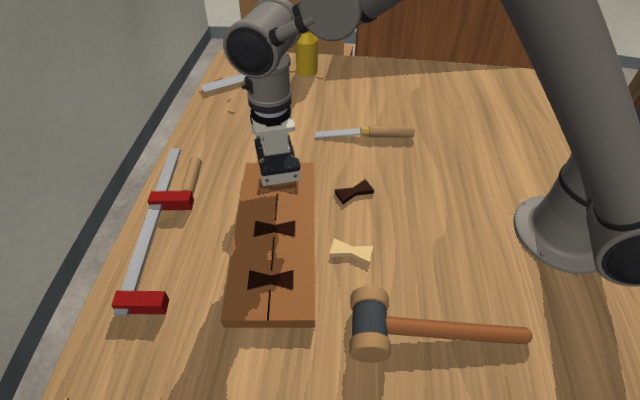

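The side view shows the gripper over the pocket at about (278,180). The walnut key (354,191), maple key (351,251), mallet head (370,323) and chisel are all where they started, so I'm handing in.

```bash
python3 -c "
from cell import *
print(hand_in())"
```

```text
the job is handed in; nothing more can be done
None
```

I pointed at the walnut key, then the mallet head, then the empty pocket, about 25 mm above each for about two seconds. Nothing was touched or moved, and I handed the job in at about 17 s, still pointing at the pocket.

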